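# Click the cell carriage into the photometer

### The arm

A 6-joint arm with a two-finger parallel gripper is mounted at the origin on the work surface. World frame = base frame: x ahead of the robot, y to its left, z up, the work surface at z = 0. Lengths are in mm, angles in degrees, forces in N, time in s.
With the tool pointing down it reaches from about 300 to 850 mm from the base axis. Payload 4.2 kg.
Tool frame: the origin (TCP) lies at the very end of the fingers, on their centre line; the grasp point (between the pads) lies 19 mm behind it; z points along the fingers, y is the direction in which the jaws open and shut (so a half turn about z gives the same grasp; the last joint's range is limited). The gripper opens to 91 mm and grips with 3 to 60 N. Pads are 32 mm wide; open, the fingers measure 118 mm over their backs; the gripper's body (76 mm by 178 mm) begins 60 mm behind the grasp point.
Start: joints at [73.052, 18.312, 89.639, -0, 72.044, -1.146], TCP at [156.584, 553.285, 213.976] pointing down, gripper open.
Joint ranges: [-177.97, 177.97], [-48.28, 115.42], [12.27, 149.76], [-77.06, 257.06], [2.81, 150.46], [-146.56, 146.56]. Speed limits (degrees/s): [147.25, 147.25, 180, 180, 180, 180].

### API

Orientations are given as [roll, pitch, yaw] about the fixed x, y, z axes, in that order (R = Rz(yaw) Ry(pitch) Rx(roll)).
In Python, from workcell import env gives the robot as it stands. The module is installed in compiled form; this text tells all that it offers.
- The arm moves only by the tool arm_command, never from a script. Its argument "targets" is a list of rows, each a list of 5 numbers: the closure, from 0 (fully open) to 1 (shut), then the shift along the tool's x, y, z each as a share of 50 cm, from -1 to 1, then the turn about the tool's z as a share of pi/4 rad, from -1 to 1. A call has 1 to 8 rows; each row is the pose to reach, as a shift and turn from the pose measured when the call began, along the tool's axes at that moment; what a row does not reach only later rows make up. A row lasts 1/12 s, in which the tool goes at most 41.7 mm and 7.16 degrees, less where a joint would pass 70% of its speed; a pose out of reach is approached as far as the arm can. A call with a number of a shift or a turn outside -1 to 1 is refused whole. A call with a gripper value outside its range is refused whole. The fingers move at their own pace and stop on an object; "squeeze" is the grip in N (left out, the last holds). Time passes only in rows, so rows that repeat a pose let the fingers close. It gives the time, the measured TCP pose, the force and the opening at its end, in the units of the state.
- env.state(): the state, without advancing time (a new reading comes with each control period).
- env.grab_frame(name): name is "side" or "top"; returns the picture (384x512x3 uint8, red, green, blue); there is no depth.
- env.camera_params(name): a dict with "camera_matrix" (3x3 intrinsics, pixels), "R" (3x3) and "t" (3): a world point X has camera coordinates R X + t. Camera axes: x right, y down, z forward; pixel columns grow to the right and rows downward; lengths in mm; the calibration is good to about 2 mm. A picture is of the moment at which its call begins. camera_params takes no time and is no camera call.
- env.job_done(): hands the job in, once; it reports no verdict.
The state is a dict: "time_s": time; "qpos": joint angles; "qvel": joint speeds; "effort": joint torques, N m; "ee_pos": TCP position; "ee_rot": TCP orientation; "force": force on the tool from outside, world axes, zero at the start; "torque": the same for the moment, N m; "gripper_width": finger opening in mm.
Only numpy, scipy, OpenCV 4.12 (cv2) and the standard library are available. Lean on these libraries where they do the work, as an engineer would, in place of code of your own. Each camera call takes 0.05 s, during which the arm holds its last target.

### The job

Slide the carriage with the square cell holder into the slot of the bench photometer, along its loading plate, so that it pushes the spring catch aside and goes fully home with the catch clicked out again behind it, then let go. Leave the carriage with the round holder where it is.

Things in the scene. Friction and masses are not known exactly. Their poses are not given: they have to be found in the camera images.
- cell_carriage: Carriage to load: loose grey aluminium plate 90 (x) x 56 (y) x 16 mm with a square-cornered upright block 34 (x) x 28 (y) mm, centred at x = -27 mm, from the plate up to 60 mm above the underside; a clear cell shows on top (cannot be felt). 0.2 to 0.45 kg. Origin: centre of the underside, z up. The plain end (+x) goes in first. Pinch the block across its 28 mm.
- tube_carriage: The other carriage, to be left alone: same grey aluminium plate 90 x 56 x 16 mm, but with a round upright holder of 34 mm diameter, also centred at x = -27 mm and 60 mm high. Origin: centre of the underside, z up.
- seat (a point): Cell carriage's origin and axes when home in the grey photometer; x = slide-in, z up. On a steel loading plate (x -200 to 0 mm, 112 wide, top 6 mm over the bench). Lane 62 mm wide, guides 14 high from x = -80, flared to 95 wide at -127: start with origin at x = -145. Front face x = 0, slot 22 high above seat, stop at x = 45 meets the plain end. Top 46 mm over seat, 99 beyond x = 60.
- catch (a joint): Spring latch bolt in the lane's left (+y) guide, m: 0 = out, its nose 14 mm into the lane; grows as it is pushed aside (to 0.018; 3 to 6 N). The nose, 2 to 14 mm over the seat, slopes in from x = -75 to -55 mm (seat frame); its flat far face at x = -51 springs out behind the carriage once that is within 6 mm of the stop. Sliding past takes 3 to 10 N; pushing gently on to the stop is right.
Things that resemble listed ones, but are neither listed nor needed, are in the scene too. What is shaped like the cell_carriage but blue or red is not meant.

How it is judged:
By the outcome, as a careful person would: the job done as asked, in the order asked, and still so for the second after the job is handed in, with the robot touching nothing.
It also fails if it takes over 42 s, if anything falls off the work surface, if the arm or the gripper's body presses on something with over 40 N, if the wrist force passes 120 N, or if a joint passes its speed limit or range.

## Working session

There is one attempt and no reset: what is moved stays moved. The work goes in short steps, Python scripts to look and compute and a tool call to move; the robot and the scene stay as the last step left them, time stands still between calls to the robot, and variables do not carry over. Pictures are saved under pics/ and viewed, and the job is handed in when it is done.

Besides the shell and the picture viewer there is one more tool, called after "Call:" as a command line: name --pt "numbers of a row" for each row, then --argument value for the rest. arm_command: Moves the arm, as the interface text tells. Shift numbers are shares of 50 cm and turn numbers shares of pi/4 rad, none past 1 either way. Its arguments: {"type":"object","properties":{"targets":{"type":"array"},"squeeze":{"type":"number"}},"required":["targets"]}

```bash
mkdir -p pics; python3 - <<'E'
from workcell import env
import cv2
for n in("top","side"):
    im=env.grab_frame(n); cv2.imwrite(f"pics/{n}0.png",im[:,:,::-1])
    p=env.camera_params(n); print(n,p["camera_matrix"].round(1).tolist(),(-p["R"].T@p["t"]).round(0),p["R"].round(3).tolist())
s=env.state();print(s["ee_pos"],s["ee_rot"],s["force"],s["time_s"])
E
```

```text
top [[374.7, 0.0, 253.4], [0.0, 374.7, 195.3], [0.0, 0.0, 1.0]] [ 263.   -5. 1069.] [[0.022, -1.0, 0.002], [-0.981, -0.022, -0.193], [0.193, 0.002, -0.981]]
side [[394.0, 0.0, 253.5], [0.0, 394.0, 193.3], [0.0, 0.0, 1.0]] [  42. -569.  830.] [[0.786, -0.618, -0.019], [-0.456, -0.558, -0.693], [0.418, 0.554, -0.721]]
[156.47193388 552.83959187 213.20672469] [-1.79908432e+02 -9.02129457e-04  1.64197509e+02] [ 0.24412308  0.70708287 -0.05040508] 0.1
```

View pics/top0.png

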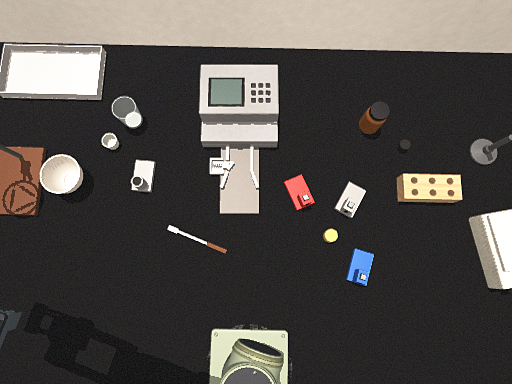

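View pics/side0.png

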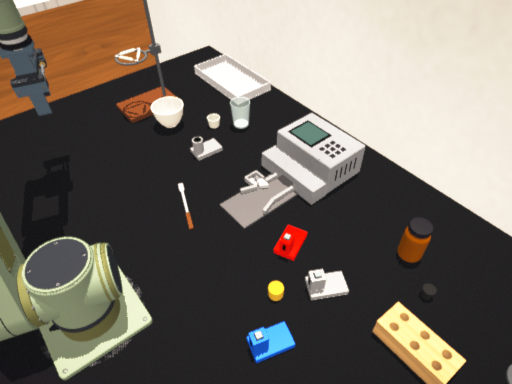

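```bash
python3 - <<'E'
import cv2,numpy as np
t=cv2.imread("pics/top0.png");s=cv2.imread("pics/side0.png")
a=cv2.resize(t[170:230,320:380],(400,400),interpolation=0)
b=cv2.resize(s[255:315,295:355],(400,400),interpolation=0)
cv2.imwrite("pics/c1.png",np.hstack([a,b]))
cv2.imwrite("pics/c2.png",cv2.resize(t[110:220,190:300],(600,600),interpolation=0))
E
```

```text
(no output)
```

View pics/c1.png

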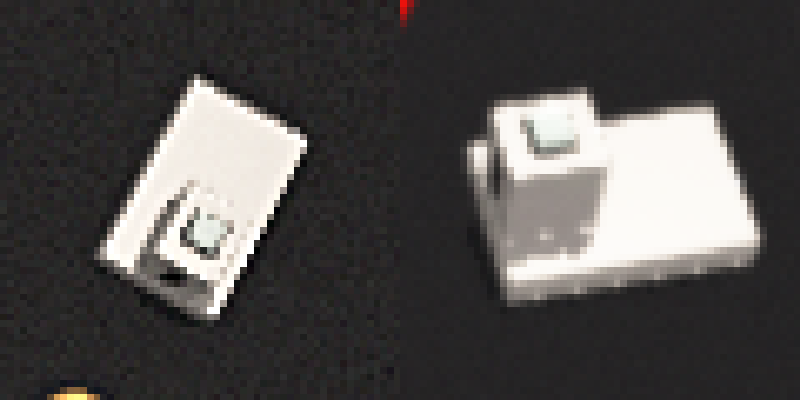

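View pics/c2.png

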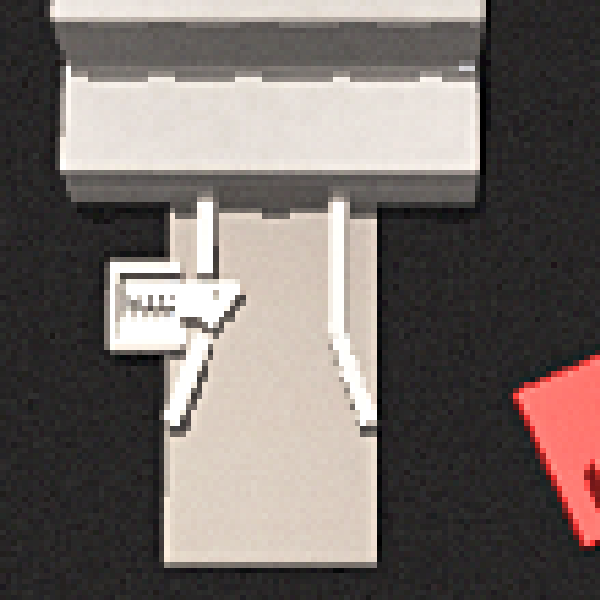

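```bash
cat > h.py <<'E'
import cv2,numpy as np
from workcell import env
P={n:env.camera_params(n) for n in("top","side")}
def ray(n,uv,z):
    p=P[n];K,R,t=[np.array(p[k]) for k in("camera_matrix","R","t")]
    c=-R.T@t; d=(R.T@np.linalg.inv(K)@np.vstack([np.array(uv,float).reshape(-1,2).T,np.ones(np.array(uv).size//2)])).T
    return c+d*((z-c[2])/d[:,2])[:,None]
def proj(n,X):
    p=P[n];q=(np.array(p["camera_matrix"])@(np.array(p["R"])@np.array(X,float).reshape(-1,3).T+np.array(p["t"])[:,None])).T
    return q[:,:2]/q[:,2:]
def edge(g,p,q,w=3,n=25):
    """subpixel line fit: max gradient across segment p-q"""
    p=np.array(p,float);q=np.array(q,float);d=(q-p)/np.linalg.norm(q-p);nn=np.array([-d[1],d[0]])
    s=np.arange(-w,w+.01,.1);pts=[]
    g=cv2.GaussianBlur(g,(0,0),.7)
    for a in np.linspace(.08,.92,n):
        c=p+a*(q-p)+s[:,None]*nn
        v=cv2.remap(g,c[:,0].astype(np.float32),c[:,1].astype(np.float32),cv2.INTER_CUBIC).ravel().astype(float)
        G=np.abs(np.gradient(v));G[G<G.max()*.5]=0
        i=np.argmax(G);lo,hi=max(0,i-8),i+9
        pts.append(p+a*(q-p)+(s[lo:hi]*G[lo:hi]).sum()/G[lo:hi].sum()*nn)
    vx,vy,x,y=cv2.fitLine(np.float32(pts),cv2.DIST_HUBER,0,.01,.01).ravel()
    r=np.abs((np.array(pts)-[x,y])@[-vy,vx]);return np.array([x,y]),np.array([vx,vy]),np.median(r)
def cross(a,b):
    A=np.array([a[1],-b[1]]).T;return a[0]+a[1]*np.linalg.solve(A,b[0]-a[0])[0]
E
python3 - <<'E'
from h import *
np.set_printoptions(precision=1,suppress=True)
t=cv2.imread("pics/top0.png",0);s=cv2.imread("pics/side0.png",0)
f=lambda x,y:(320+x/6.667-.5,170+y/6.667-.5)
g=lambda x,y:(295+(x-400)/6.667-.5,255+y/6.667-.5)
# carriage plate top: far corner A, right B, C near right (hidden by base), D left
T=[f(195,75),f(306,137),f(215,318),f(100,258)]
A,B,D=T[0],T[1],T[3]
C=f(222,300)
eAB=edge(t,A,B);eDA=edge(t,D,A)
eBC=edge(t,B,f(245,255))
print("resid",eAB[2],eDA[2],eBC[2])
a=cross(eAB,eDA);b=cross(eAB,eBC)
print("top corners px",a,b)
W=ray("top",[a,b,D],16);print(W, np.linalg.norm(W[1]-W[0]),np.linalg.norm(W[2]-W[0]))
d=ray("top",[eDA[0]-20*eDA[1],eDA[0]+20*eDA[1]],16);dd=d[1]-d[0]
e=ray("top",[eBC[0]-20*eBC[1],eBC[0]+20*eBC[1]],16);ee=e[1]-e[0]
print("yaw",np.degrees(np.arctan2(dd[1],dd[0])),np.degrees(np.arctan2(ee[1],ee[0])), np.degrees(np.arctan2(*(W[0]-W[1])[[1,0]]))-90)
# side: plate far edge right corners
S=[g(715,105),g(760,240),g(508,290),g(468,145)]
l1=edge(s,S[0],S[1]);l2=edge(s,S[2],S[1],2);l3=edge(s,g(610,118),S[0])
p=[cross(l1,l3),cross(l1,l2)];print("side px",p,l1[2],l2[2],l3[2]);W2=ray("side",p,16);print(W2,np.linalg.norm(W2[1]-W2[0]))
# block top z=60
print("block side",ray("side",[g(487,103),g(588,90),g(607,165),g(500,172)],60))
print("block top",ray("top",[f(188,185),f(245,207),f(215,275),f(160,250)],60))
# photometer
h=lambda x,y:(190+x/5.4545-.5,110+y/5.4545-.5)
fr=edge(t,h(165,565),h(377,565));le=edge(t,h(165,440),h(165,560),2);ri=edge(t,h(377,440),h(377,560),2)
c1,c2=cross(fr,le),cross(fr,ri);w=ray("top",[c1,c2],6);print("plate front",c1,c2,w,np.linalg.norm(w[0]-w[1]))
for nm,l,z in(("le",le,6),("ri",ri,6),("gr",edge(t,h(330,220),h(330,320),1.2),20),("gl",edge(t,h(215,212),h(215,272),1.5),20),("face",edge(t,h(65,172),h(475,172),1.5),52)):
    w=ray("top",[l[0]-8*l[1],l[0]+8*l[1]],z);v=w[1]-w[0];print(nm,l[0],l[2],w[0],w[1],np.degrees(np.arctan(v[1]/v[0])))
E
```

```text
resid 0.10579778827331476 0.06241749657517206 0.047959716757586604
top corners px [348.7 181.2] [366.  190.2]
[[ 517.4 -277.1   16. ]
 [ 491.9 -326.1   16. ]
 [ 437.4 -234.6   16. ]] 55.19063255306287 90.62408468541504
yaw -28.936150024844483 -27.881505594540027 -27.574185491932575
side px [array([340.9, 270.2], dtype=float32), array([349. , 290.8], dtype=float32)] 0.07401368714195236 0.14123997621228931 0.08440175557359075
[[ 518.6 -278.3   16. ]
 [ 492.4 -328.2   16. ]] 56.29529554586977
block side [[ 434.5 -246.1   60. ]
 [ 465.  -264.    60. ]
 [ 448.9 -288.9   60. ]
 [ 419.2 -268.4   60. ]]
block top [[ 461.3 -261.8   60. ]
 [ 452.7 -285.    60. ]
 [ 424.1 -271.8   60. ]
 [ 434.  -249.6   60. ]]
plate front [219.1 212.9] [258.5 213. ] [[417.9  93.9   6. ]
 [420.2 -18.6   6. ]] 112.59873626469805
le [219.4 202.9] 0.06703514627780897 [423.6  94.    6. ] [470.3  94.6   6. ] 0.7080849299481815
ri [258.5 202.2] 0.00884857339369992 [428.1 -18.5   6. ] [474.9 -17.7   6. ] 1.0274197491328705
gr [249.9 159.8] 0.038406074279707915 [549.7   9.2  20. ] [598.    9.9  20. ] 0.8498171417562645
gl [228.3 155.2] 0.008686613032295313 [562.  72.  20.] [610.5  73.4  20. ] 1.6245389078075785
face [235.8 140.7] 0.017236214937255946 [619.1  73.2  52. ] [620.   27.7  52. ] -88.82501548814912
```

Candidates, by their pixels in the top view: grey with square block (350,199), grey with round holder (143,177), red (299,192) and blue (361,267). The grey one at (350,199) fits: in the enlarged crop it has a square-cornered block with a clear cell on top. It appears at (326,285) in the side view.

The two views agree to within about 2 mm:
- **Carriage:** origin about (465,-281), yaw -28°, block at (442,-267.5).
- **Seat:** about (619.5,41.4), yaw about 1°.
- **Size checks:** plate 55–56 × 90.6 mm, loading plate 112.6 mm wide, front edge to face 200.6 mm, and lane about 63 mm.

```bash
cat >> h.py <<'E'
def plan(x,y,z,yaw):
    s=env.state();p=np.array(s["ee_pos"]);r=np.radians(s["ee_rot"])
    from scipy.spatial.transform import Rotation as Ro
    R=Ro.from_euler("xyz",r).as_matrix()
    d=R.T@(np.array([x,y,z])-p)
    dy=(s["ee_rot"][2]-yaw+90)%180-90   # turn about tool z (down)
    print("shift share",(d/500).round(4),"turn",round(dy/45,4),"| pos",p.round(1),"rot",np.round(s["ee_rot"],2),"F",np.round(s["force"],1),"w",round(s["gripper_width"],1),"t",round(s["time_s"],2))
E
python3 -c "
from h import *
plan(442,-267.5,150,-28)"
```

```text
shift share [-0.9963 -1.423   0.1287] turn 0.2711 | pos [156.5 552.8 213.2] rot [-179.91   -0.    164.2 ] F [ 0.2  0.7 -0.1] w 91.0 t 0.1
```

Call:
arm_command --pt "0 -0.5 -0.7 0 0.27" --pt "0 -0.5 -0.7 0 0.27" --pt "0 -0.5 -0.7 0 0.27" --pt "0 -0.5 -0.7 0 0.27" --pt "0 -0.5 -0.7 0 0.27" --pt "0 -0.5 -0.7 0 0.27" --pt "0 -0.5 -0.7 0 0.27" --pt "0 -0.5 -0.7 0 0.27" --squeeze 25

```text
time_s: 0.77
ee_pos: [268.8, 237.4, 213.6]
ee_rot: [-179.9, 0.0, 152.1]
force: [2.0, -0.1, -0.6]
gripper_width: 91.3
```

```bash
python3 -c "
from h import *
plan(442,-267.5,150,-28)"
```

```text
shift share [-0.7785 -0.7304  0.1288] turn 0.0026 | pos [268.8 237.4 213.6] rot [-1.7990e+02  3.0000e-02  1.5212e+02] F [ 2.  -0.1 -0.6] w 91.3 t 0.77
```

Call:
arm_command --pt "0 -0.78 -0.73 0.06 0" --pt "0 -0.78 -0.73 0.06 0" --pt "0 -0.78 -0.73 0.06 0" --pt "0 -0.78 -0.73 0.06 0" --pt "0 -0.78 -0.73 0.06 0" --pt "0 -0.78 -0.73 0.06 0" --pt "0 -0.78 -0.73 0.06 0" --pt "0 -0.78 -0.73 0.06 0"

```text
time_s: 1.43
ee_pos: [376.7, -77.6, 195.4]
ee_rot: [-179.9, 0.0, 152.1]
force: [1.4, 1.2, -0.5]
gripper_width: 91.5
```

```bash
python3 -c "
from h import *
plan(442,-267.5,110,-28)"
```

```text
shift share [-0.2932 -0.2741  0.1715] turn 0.0015 | pos [376.7 -77.6 195.4] rot [-1.7992e+02  4.0000e-02  1.5207e+02] F [ 1.4  1.2 -0.5] w 91.5 t 1.43
```

Call:
arm_command --pt "0 -0.293 -0.274 0.1 0" --pt "0 -0.293 -0.274 0.1 0" --pt "0 -0.293 -0.274 0.1 0" --pt "0 -0.293 -0.274 0.1 0" --pt "0 -0.293 -0.274 0.17 0" --pt "0 -0.293 -0.274 0.17 0" --pt "0 -0.293 -0.274 0.17 0" --pt "0 -0.293 -0.274 0.17 0"

```text
time_s: 2.1
ee_pos: [441.1, -267.2, 109.7]
ee_rot: [-180.0, -0.2, 152.0]
force: [0.6, 0.7, 0.2]
gripper_width: 91.6
```

```bash
python3 -c "
from h import *
plan(442,-267.5,25,-28)
a=env.grab_frame('top');b=env.grab_frame('side')
cv2.imwrite('pics/g1.png',np.hstack([cv2.resize(a[140:260,290:410],(400,400)),cv2.resize(b[220:340,260:380],(400,400))])[:,:,::-1])"
```

```text
shift share [-0.0024  0.0004  0.1693] turn -0.0003 | pos [ 441.1 -267.2  109.7] rot [-1.7995e+02 -1.6000e-01  1.5199e+02] F [0.6 0.7 0.2] w 91.6 t 2.1
```

View pics/g1.png

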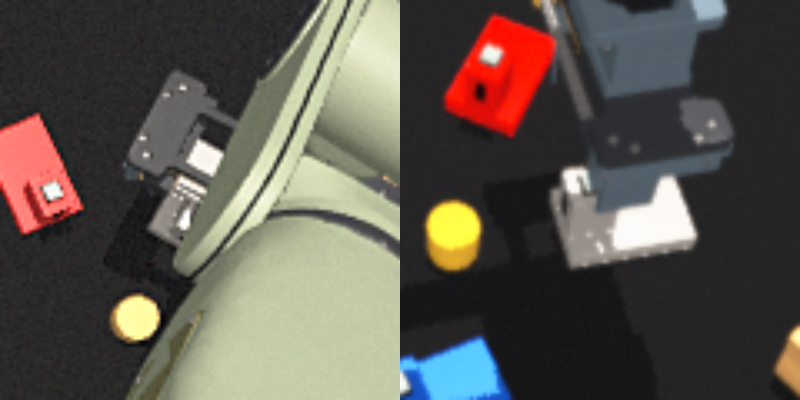

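The open jaws straddle the square block, and the red carriage at crop (40,180) is well clear. Next I lower and grip.

Call:
arm_command --pt "0 -0.002 0 0.08 0" --pt "0 -0.002 0 0.16 0" --pt "0 -0.002 0 0.17 0" --pt "0 -0.002 0 0.17 0" --pt "1 -0.002 0 0.17 0" --pt "1 -0.002 0 0.17 0" --pt "1 -0.002 0 0.17 0" --pt "1 -0.002 0 0.17 0"

```text
time_s: 2.87
ee_pos: [443.9, -267.8, 28.2]
ee_rot: [-179.9, 0.3, 152.1]
force: [0.4, 0.0, 0.7]
gripper_width: 67.6
```

Call:
arm_command --pt "1 0 0 0 0" --pt "1 0 0 0 0" --pt "1 0 0 0 0" --pt "1 0 0 0 0"

```text
time_s: 3.2
ee_pos: [443.9, -267.9, 28.4]
ee_rot: [-179.9, 0.3, 152.1]
force: [0.4, 0.5, -0.6]
gripper_width: 40.8
```

```bash
python3 -c "
from h import *
plan(442,-267.5,70,-28)"
```

```text
shift share [ 0.0033 -0.0012 -0.0833] turn 0.002 | pos [ 443.9 -267.9   28.4] rot [-179.92    0.27  152.09] F [ 0.4  0.5 -0.6] w 40.8 t 3.2
```

Call:
arm_command --pt "1 0 0 0 0" --pt "1 0 0 0 0" --pt "1 0 0 0 0" --pt "1 0 0 0 0" --pt "1 0 0 0 0"

```text
time_s: 3.62
ee_pos: [443.8, -268.0, 28.3]
ee_rot: [-179.9, 0.3, 152.1]
force: [-1.2, -1.8, 0.1]
gripper_width: 28.0
```

```bash
python3 -c "
from h import *
plan(444,-267.5,85,-28)"
```

```text
shift share [-0.0004  0.0009 -0.1133] turn 0.0022 | pos [ 443.8 -268.    28.3] rot [-179.9     0.26  152.1 ] F [-1.2 -1.8  0.1] w 28.0 t 3.62
```

Call:
arm_command --pt "1 0 0 -0.06 0" --pt "1 0 0 -0.12 0" --pt "1 0 0 -0.18 0" --pt "1 0 0 -0.24 0" --pt "1 0 0 -0.24 0" --pt "1 0 0 -0.24 0"

```text
time_s: 4.12
ee_pos: [443.8, -267.7, 149.1]
ee_rot: [-179.9, 0.4, 152.1]
force: [-0.4, 0.8, -3.8]
gripper_width: 27.7
```

```bash
python3 -c "
from h import *
plan(447,38.5,150,1.05)"
```

```text
shift share [ 0.2809  0.5441 -0.0046] turn -0.6434 | pos [ 443.8 -267.7  149.1] rot [-179.91    0.4   152.1 ] F [-0.4  0.8 -3.8] w 27.7 t 4.12
```

Call:
arm_command --pt "1 0.02 0.04 0 -0.05" --pt "1 0.05 0.1 0 -0.12" --pt "1 0.08 0.16 0 -0.2" --pt "1 0.11 0.22 0 -0.28" --pt "1 0.14 0.28 0 -0.36" --pt "1 0.17 0.34 0 -0.44" --pt "1 0.2 0.39 0 -0.52" --pt "1 0.22 0.43 0 -0.58"

```text
time_s: 4.78
ee_pos: [444.5, -23.8, 145.4]
ee_rot: [-179.8, -0.0, 178.4]
force: [0.2, -0.5, -3.3]
gripper_width: 27.7
```

```bash
python3 -c "
from h import *
plan(447,38.5,110,1.05)"
```

```text
shift share [-0.0015  0.1248  0.0704] turn -0.0584 | pos [444.5 -23.8 145.4] rot [-1.7980e+02 -4.0000e-02  1.7842e+02] F [ 0.2 -0.5 -3.3] w 27.7 t 4.78
```

Call:
arm_command --pt "1 0 0.04 0.01 -0.03" --pt "1 0 0.08 0.03 -0.058" --pt "1 -0.001 0.11 0.06 -0.058" --pt "1 -0.001 0.125 0.09 -0.058" --pt "1 -0.001 0.125 0.11 -0.058" --pt "1 -0.001 0.125 0.12 -0.058" --pt "1 -0.001 0.125 0.12 -0.058" --pt "1 -0.001 0.125 0.12 -0.058"

```text
time_s: 5.45
ee_pos: [445.9, 38.3, 84.3]
ee_rot: [-179.8, -0.2, -179.0]
force: [0.2, -0.2, -3.5]
gripper_width: 27.9
```

```bash
python3 -c "
from h import *
plan(447,38.5,40,1.05)
a=env.grab_frame('top');b=env.grab_frame('side')
cv2.imwrite('pics/t2.png',a[:,:,::-1]);cv2.imwrite('pics/s2.png',b[:,:,::-1])
cv2.imwrite('pics/g2.png',np.hstack([cv2.resize(a[110:230,180:300],(400,400)),cv2.resize(b[120:240,200:320],(400,400))])[:,:,::-1])"
```

```text
shift share [-0.0024  0.0007  0.0886] turn -0.001 | pos [445.9  38.3  84.3] rot [-179.8    -0.19 -178.99] F [ 0.2 -0.2 -3.5] w 27.9 t 5.45
```

View pics/g2.png

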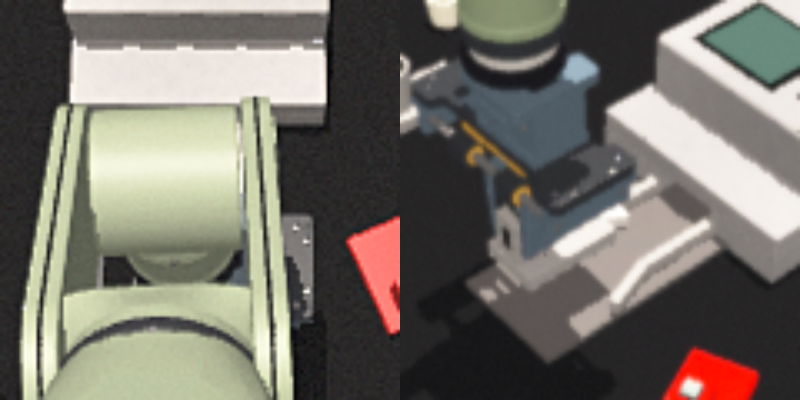

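The carriage is held above the loading plate. The top view is blocked by the arm, but the side view shows it. Next I lower it to just above the plate.

Call:
arm_command --pt "1 -0.002 0 0.03 0" --pt "1 -0.002 0 0.06 0" --pt "1 -0.002 0 0.085 0" --pt "1 -0.002 0 0.095 0" --pt "1 -0.002 0 0.095 0" --pt "1 -0.002 0 0.095 0"

```text
time_s: 6.05
ee_pos: [448.4, 38.0, 38.3]
ee_rot: [-179.8, 0.0, -179.0]
force: [-1.0, -1.0, -2.3]
gripper_width: 28.0
```

```bash
python3 -c "
from h import *
plan(447,38.5,34.3,1.05)
b=env.grab_frame('side')
cv2.imwrite('pics/s3.png',b[:,:,::-1])
cv2.imwrite('pics/g3.png',cv2.resize(b[150:240,210:310],(800,720)[0:2] if 0 else (660,594),interpolation=0)[:,:,::-1])"
```

```text
shift share [0.0027 0.0012 0.0081] turn -0.0018 | pos [448.4  38.   38.3] rot [-1.7981e+02  1.0000e-02 -1.7903e+02] F [-1.  -1.  -2.3] w 28.0 t 6.05
```

View pics/g3.png

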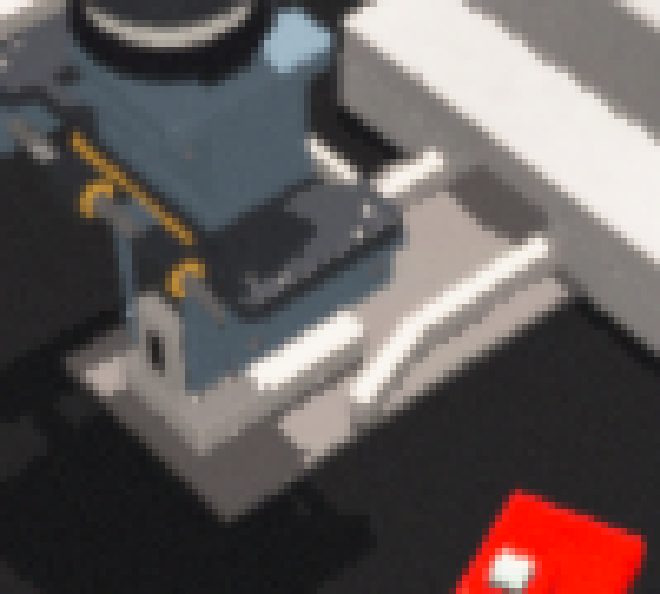

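```bash
python3 -c "
from h import *
s=cv2.imread('pics/s3.png',0);f=lambda x,y:(210+x/6.6-.5,150+y/6.6-.5)
e=edge(s,f(262,386),f(358,340),1.5);e2=edge(s,f(205,452),f(362,362),1.5)
for q,z in((e,26),(e2,10)):
  w=ray('side',[q[0]-7*q[1],q[0]+7*q[1]],z);v=w[1]-w[0];print(q[2],w,np.degrees(np.arctan(v[1]/v[0])))
print('FR corner',ray('side',[f(363,338)],26),'RR bottom',ray('side',[f(202,455)],10))
# loading plate right edge and guide top inner same view
e=edge(s,f(320,460),f(400,405),1.5);w=ray('side',[e[0]-5*e[1],e[0]+5*e[1]],6);print('LP right',w)
print('LP front-right corner',ray('side',[f(226,521)],6))
g=edge(s,f(430,305),f(520,255),1);w=ray('side',[g[0]-6*g[1],g[0]+6*g[1]],20);print('guide R edge',g[2],w)
X=proj('side',[[485,10.5,26],[516,11,26]]);print(X)
"
```

```text
0.13068087083310814 [[468.4920452    7.90247016  26.        ]
 [510.94095817   8.37783174  26.        ]] 0.6415964882480757
0.42035685921885435 [[450.99592781   9.79161893  10.        ]
 [491.58495282   4.7392719   10.        ]] -7.095436049145792
FR corner [[514.62093606   6.5277792   26.        ]] RR bottom [[430.88405075   9.02425676  10.        ]]
LP right [[475.61235015 -19.01203001   6.        ]
 [505.69388904 -19.58373005   6.        ]]
LP front-right corner [[419.36141894 -22.30474504   6.        ]]
guide R edge 0.03626584069790467 [[560.23129688   8.95138251  20.        ]
 [599.02175931   8.44601968  20.        ]]
[[255.25704191 204.87921598]
 [263.86672024 199.57018588]]
```

Call:
arm_command --pt "1 0 0 0.008 0" --pt "1 0 0 0.008 0" --pt "1 0 0 0.008 0" --pt "1 0 0 0.008 0"

```text
time_s: 6.43
ee_pos: [448.8, 38.0, 34.9]
ee_rot: [-179.8, 0.1, -179.0]
force: [-0.3, 0.3, -3.9]
gripper_width: 27.9
```

```bash
python3 -c "
from h import *
plan(520,39.9,34.3,1.05)
"
```

```text
shift share [-0.1424  0.0013  0.0014] turn -0.0017 | pos [448.8  38.   34.9] rot [-1.7981e+02  9.0000e-02 -1.7903e+02] F [-0.3  0.3 -3.9] w 27.9 t 6.43
```

Call:
arm_command --pt "1 0 0.001 0.003 0" --pt "1 0 0.001 0.003 0" --pt "1 0 0.001 0.003 0"

```text
time_s: 6.68
ee_pos: [449.0, 38.2, 34.3]
ee_rot: [-179.8, 0.1, -179.0]
force: [-3.2, -2.5, 5.8]
gripper_width: 27.9
```

```bash
python3 -c "
from h import *
plan(520,39.9,34.3,1.05)
"
```

```text
shift share [-0.1419  0.001   0.0004] turn -0.0016 | pos [449.   38.2  34.3] rot [-1.7978e+02  1.4000e-01 -1.7902e+02] F [-3.2 -2.5  5.8] w 27.9 t 6.68
```

Call:
arm_command --pt "1 -0.01 0 0 0" --pt "1 -0.02 0 0 0" --pt "1 -0.03 0 0 0" --pt "1 -0.04 0 0 0" --pt "1 -0.04 0 0 0" --pt "1 -0.04 0 0 0"

```text
time_s: 7.18
ee_pos: [470.0, 38.6, 34.3]
ee_rot: [-179.8, 0.2, -179.0]
force: [0.8, 0.4, -2.9]
gripper_width: 27.8
```

```bash
python3 -c "
from h import *
plan(500,39.2,34.3,1.05)
b=env.grab_frame('side')
cv2.imwrite('pics/g4.png',cv2.resize(b[150:240,210:310],(660,594),interpolation=0)[:,:,::-1])"
```

```text
shift share [-0.06    0.0002  0.0003] turn -0.0018 | pos [470.   38.6  34.3] rot [-179.79    0.22 -179.03] F [ 0.8  0.4 -2.9] w 27.8 t 7.18
```

View pics/g4.png

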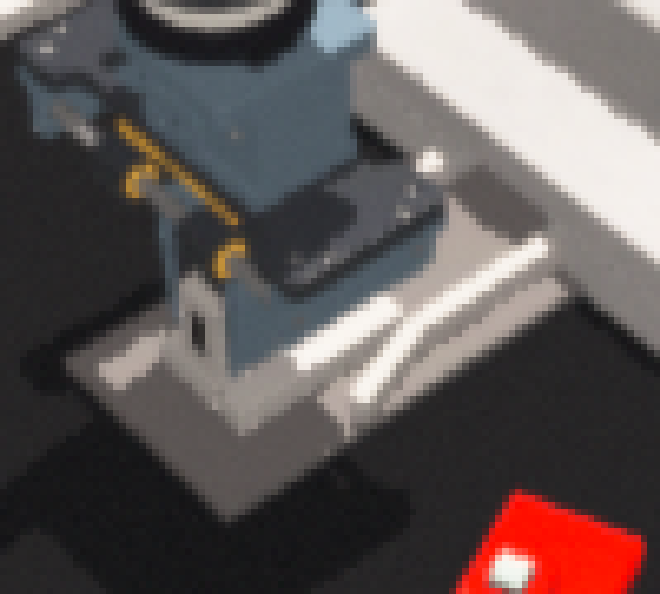

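The carriage's near edge lines up inside the right guide, around crop (390,310). I'm continuing.

Call:
arm_command --pt "1 -0.01 0 0.002 0" --pt "1 -0.02 0 0.002 0" --pt "1 -0.03 0 0.002 0" --pt "1 -0.04 0 0.002 0" --pt "1 -0.05 0 0.002 0" --pt "1 -0.06 0 0.002 0" --pt "1 -0.06 0 0.002 0"

```text
time_s: 7.82
ee_pos: [488.5, 38.1, 33.0]
ee_rot: [-179.7, -1.2, -179.0]
force: [-21.9, -3.5, 20.2]
gripper_width: 27.8
```

```bash
python3 -c "
from h import *
plan(530,39.8,34.3,1.05)
b=env.grab_frame('side')
cv2.imwrite('pics/g5.png',cv2.resize(b[140:230,220:320],(660,594),interpolation=0)[:,:,::-1])"
```

```text
shift share [-0.0831  0.0019 -0.0044] turn -0.0004 | pos [488.5  38.1  33. ] rot [-179.68   -1.19 -178.97] F [-21.9  -3.5  20.2] w 27.8 t 7.82
```

View pics/g5.png

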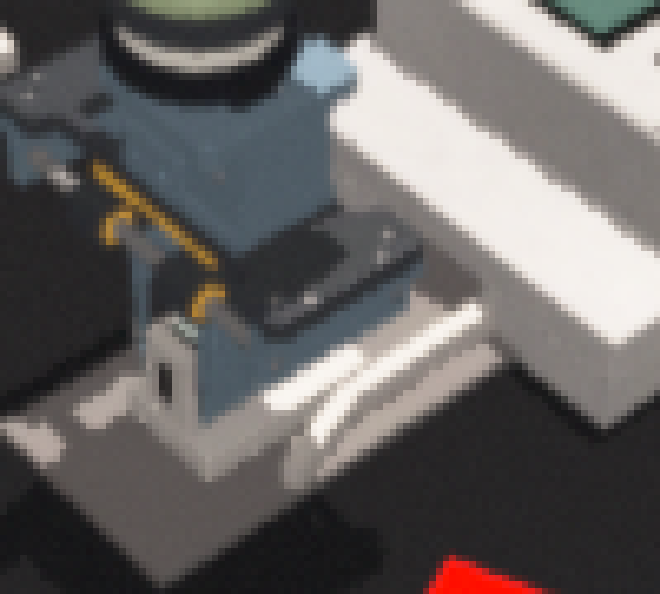

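22 N of resistance at the catch, partly because I'm pressing down (Fz 20 N). I'll relieve the downward pressure and then go on gently.

Call:
arm_command --pt "1 0 0.001 -0.004 0" --pt "1 0 0.001 -0.004 0"

```text
time_s: 8.03
ee_pos: [484.3, 37.8, 34.5]
ee_rot: [-179.6, -1.6, -178.9]
force: [-7.1, -2.7, -0.2]
gripper_width: 27.9
```

```bash
python3 -c "
from h import *
plan(530,39.8,34.3,1.05)"
```

```text
shift share [-0.0914  0.0023 -0.0021] turn 0.0 | pos [484.3  37.8  34.5] rot [-179.6    -1.63 -178.95] F [-7.1 -2.7 -0.2] w 27.9 t 8.03
```

Call:
arm_command --pt "0.5 0 0 0 0" --pt "0.5 0 0 0 0" --pt "0.5 0 0 0 0" --pt "0.5 0 0 0 0"

```text
time_s: 8.37
ee_pos: [485.3, 38.0, 34.8]
ee_rot: [-179.6, -1.5, -178.9]
force: [-0.3, 0.5, 0.7]
gripper_width: 45.5
```

```bash
python3 -c "
from h import *
plan(487,38.9,34.3,1.05)
b=env.grab_frame('side')
cv2.imwrite('pics/s6.png',b[:,:,::-1])
cv2.imwrite('pics/g6.png',cv2.resize(b[140:230,220:320],(660,594),interpolation=0)[:,:,::-1])"
```

```text
shift share [-0.0034  0.0018  0.0009] turn 0.0 | pos [485.3  38.   34.8] rot [-179.62   -1.52 -178.95] F [-0.3  0.5  0.7] w 45.5 t 8.37
```

View pics/g6.png

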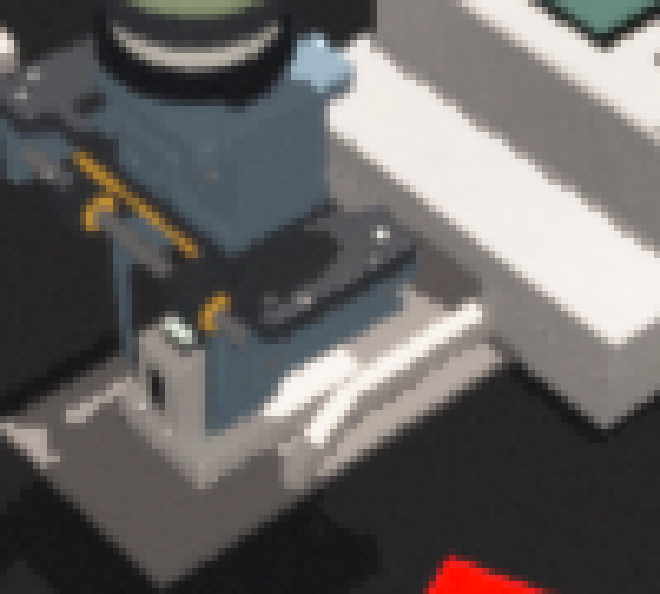

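```bash
python3 -c "
from h import *
f=lambda x,y:(220+x/6.6-.5,140+y/6.6-.5)
print('RR bottom',ray('side',[f(205,492)],6),'RR top',ray('side',[f(203,462)],22),'block rear-right top',ray('side',[f(200,345)],66),'rear-left',ray('side',[f(138,325)],66),'cell',ray('side',[f(180,330)],66))
s=cv2.imread('pics/s6.png',0)
e=edge(s,f(270,415),f(345,372),1.5);w=ray('side',[e[0]-4*e[1],e[0]+4*e[1]],22);print(e[2],w)
print(ray('side',[f(352,352),f(352,372)],22))
"
```

```text
RR bottom [[464.74039044   6.32091228   6.        ]] RR top [[465.99094249   8.643132    22.        ]] block rear-right top [[481.20589061  28.43181816  66.        ]] rear-left [[468.42477548  53.70958851  66.        ]] cell [[480.09791902  40.4411967   66.        ]]
0.1393854383227939 [[513.45945003   7.81665354  22.        ]
 [538.90101655   9.87082732  22.        ]]
[[554.68741294  18.06369622  22.        ]
 [547.0242831    8.97139845  22.        ]]
```

Call:
arm_command --pt "1 0 0 0 0" --pt "1 0 0 0 0" --pt "1 0 0 0 0" --pt "1 0 0 0 0" --pt "1 0 0 0 0" --squeeze 35

```text
time_s: 8.83
ee_pos: [485.4, 37.8, 34.8]
ee_rot: [-179.6, -1.5, -178.9]
force: [0.7, -1.6, 0.6]
gripper_width: 27.5
```

Call:
arm_command --pt "1 -0.008 0.001 0 0" --pt "1 -0.016 0.001 0 0" --pt "1 -0.024 0.001 0 0" --pt "1 -0.03 0.001 0 0" --pt "1 -0.036 0.001 0 0"

```text
time_s: 9.25
ee_pos: [489.0, 37.1, 34.1]
ee_rot: [-179.5, -3.3, -178.9]
force: [-29.8, -6.1, 29.5]
gripper_width: 27.9
```

```bash
python3 -c "
from h import *
plan(530,39.8,34.3,1.05)"
```

```text
shift share [-0.0818  0.0037 -0.0052] turn 0.0019 | pos [489.   37.1  34.1] rot [-179.46   -3.3  -178.86] F [-29.8  -6.1  29.5] w 27.9 t 9.25
```

Still held at x≈489, with Fz at 30 N. Pushing forward also makes the arm press the nose down, so friction grows. I'll regrip so the carriage lies flat, then push with an upward bias.

Call:
arm_command --pt "0.6 0 0 0 0" --pt "0.6 0 0 0 0" --pt "0.6 0 0 0 0" --pt "0.6 0.003 0 0 0"

```text
time_s: 9.58
ee_pos: [489.0, 37.3, 34.2]
ee_rot: [-179.5, -3.2, -178.9]
force: [0.2, -0.4, 0.1]
gripper_width: 36.8
```

```bash
python3 -c "
from h import *
plan(487,38.9,34.3,1.05)
b=env.grab_frame('side');a=env.grab_frame('top')
cv2.imwrite('pics/s7.png',b[:,:,::-1]);cv2.imwrite('pics/t7.png',a[:,:,::-1])
cv2.imwrite('pics/g7.png',np.hstack([cv2.resize(b[140:230,220:310],(400,400),interpolation=0),cv2.resize(a[120:210,190:280],(400,400),interpolation=0)])[:,:,::-1])"
```

```text
shift share [0.0039 0.0033 0.0001] turn 0.0018 | pos [489.   37.3  34.2] rot [-179.48   -3.15 -178.87] F [ 0.2 -0.4  0.1] w 36.8 t 9.58
```

View pics/g7.png

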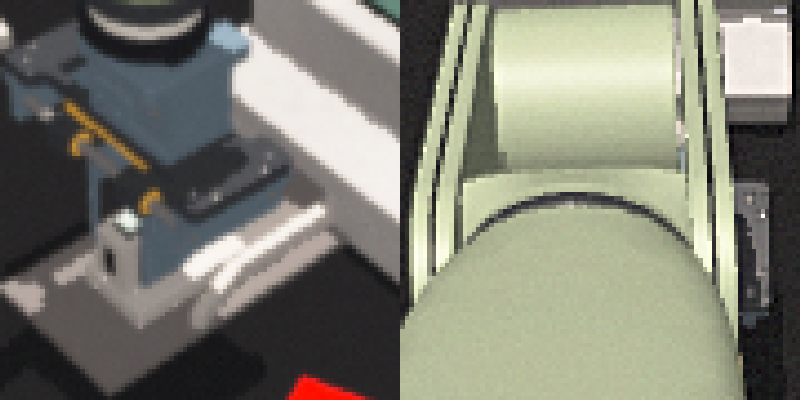

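Call:
arm_command --pt "1 0.004 0.002 0 0" --pt "1 0.004 0.002 0 0" --pt "1 0.004 0.002 0 0" --pt "1 0.004 0.002 0 0" --pt "1 0.004 0.002 0 0"

```text
time_s: 10.1
ee_pos: [485.7, 37.7, 34.3]
ee_rot: [-179.4, -3.3, -178.9]
force: [-2.3, -4.8, 4.0]
gripper_width: 28.2
```

Call:
arm_command --pt "1 -0.008 0.001 -0.003 0" --pt "1 -0.016 0.001 -0.006 0" --pt "1 -0.024 0.001 -0.009 0" --pt "1 -0.028 0.001 -0.012 0"

```text
time_s: 10.43
ee_pos: [493.3, 37.9, 37.1]
ee_rot: [-179.4, -4.2, -178.8]
force: [-8.7, -3.7, -5.9]
gripper_width: 27.9
```

```bash
python3 -c "
from h import *
plan(530,39.8,34.3,1.05); print(env.state()['torque'])"
```

```text
shift share [-0.0737  0.0024  0.0003] turn 0.0028 | pos [493.3  37.9  37.1] rot [-179.36   -4.2  -178.83] F [-8.7 -3.7 -5.9] w 27.9 t 10.43
[-0.85091665  1.90278281  0.03201241]
```

It's moving now, with Fx about 9 N. I'm continuing with the same bias.

Call:
arm_command --pt "1 -0.01 0.001 -0.001 0" --pt "1 -0.02 0.001 -0.003 0" --pt "1 -0.03 0.001 -0.004 0" --pt "1 -0.04 0.002 -0.005 0" --pt "1 -0.05 0.002 -0.006 0"

```text
time_s: 10.85
ee_pos: [514.4, 38.6, 37.2]
ee_rot: [-179.3, -4.7, -178.8]
force: [-1.1, -3.9, -3.2]
gripper_width: 27.6
```

```bash
python3 -c "
from h import *
plan(560,40.4,34.3,1.05); print(env.state()['torque'])
b=env.grab_frame('side')
cv2.imwrite('pics/g8.png',cv2.resize(b[130:220,220:320],(660,594),interpolation=0)[:,:,::-1])"
```

```text
shift share [-0.0914  0.0016 -0.0017] turn 0.0031 | pos [514.4  38.6  37.2] rot [-179.28   -4.67 -178.81] F [-1.1 -3.9 -3.2] w 27.6 t 10.85
[-0.88595347  0.35989528 -0.08727457]
```

View pics/g8.png

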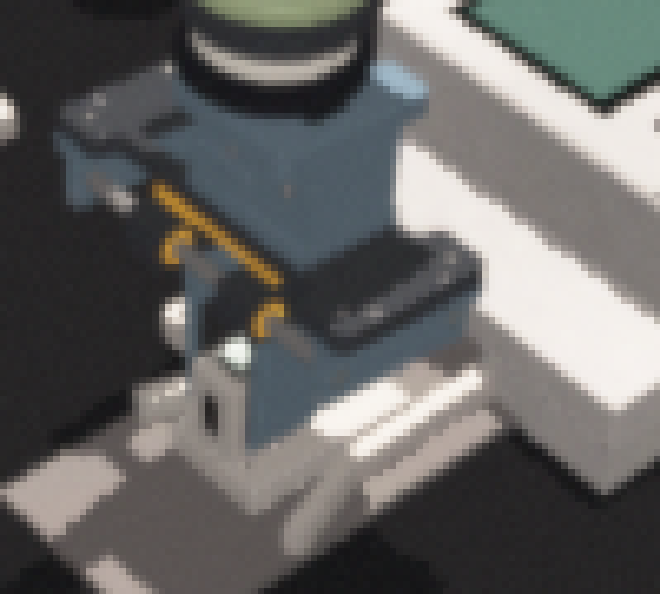

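Call:
arm_command --pt "0.6 0 0 0 0" --pt "0.6 0 0 0 0" --pt "0.6 0 0 0.002 0" --pt "1 0 0 0.004 0" --pt "1 0 0 0.004 0" --pt "1 0 0 0.004 0" --pt "1 0 0 0.004 0"

```text
time_s: 11.48
ee_pos: [518.0, 38.3, 35.5]
ee_rot: [-179.3, -4.3, -178.8]
force: [1.5, -3.8, -1.0]
gripper_width: 28.0
```

```bash
python3 -c "
from h import *
plan(560,40.4,35.3,1.05); print(env.state()['torque'])"
```

```text
shift share [-0.0839  0.0023 -0.0058] turn 0.0029 | pos [518.   38.3  35.5] rot [-179.26   -4.28 -178.82] F [ 1.5 -3.8 -1. ] w 28.0 t 11.48
[-0.66783033 -0.34993849 -0.18921434]
```

Call:
arm_command --pt "1 -0.01 0.001 -0.001 0" --pt "1 -0.02 0.001 -0.002 0" --pt "1 -0.03 0.001 -0.003 0" --pt "1 -0.04 0.001 -0.004 0" --pt "1 -0.05 0.002 -0.005 0" --pt "1 -0.06 0.002 -0.006 0" --pt "1 -0.07 0.002 -0.006 0"

```text
time_s: 12.07
ee_pos: [549.2, 39.1, 35.4]
ee_rot: [-179.2, -4.9, -178.8]
force: [-10.2, -5.6, 10.3]
gripper_width: 27.9
```

```bash
python3 -c "
from h import *
plan(580,40.7,35.3,1.05); print(env.state()['torque'])
b=env.grab_frame('side')
cv2.imwrite('pics/g9.png',cv2.resize(b[120:210,230:330],(660,594),interpolation=0)[:,:,::-1])"
```

```text
shift share [-0.0615  0.0017 -0.0051] turn 0.0042 | pos [549.2  39.1  35.4] rot [-179.16   -4.86 -178.76] F [-10.2  -5.6  10.3] w 27.9 t 12.07
[-0.74183527  1.99985076  0.2173287 ]
```

View pics/g9.png

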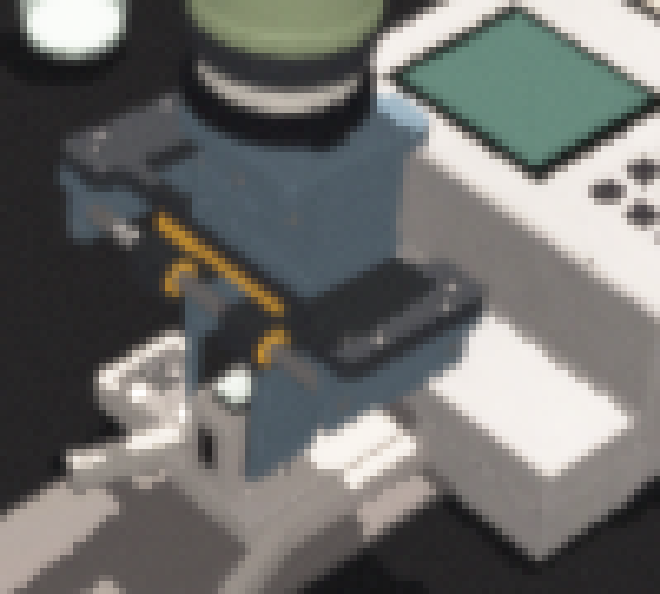

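Call:
arm_command --pt "1 -0.01 0.001 -0.003 0" --pt "1 -0.02 0.001 -0.005 0" --pt "1 -0.03 0.001 -0.006 0" --pt "1 -0.04 0.002 -0.007 0"

```text
time_s: 12.45
ee_pos: [568.4, 39.8, 36.3]
ee_rot: [-179.1, -5.1, -178.7]
force: [-2.3, -4.8, -2.9]
gripper_width: 27.9
```

```bash
python3 -c "
from h import *
plan(593,40.9,35.3,1.05); print(env.state()['torque'])"
```

```text
shift share [-0.0492  0.001  -0.0024] turn 0.0054 | pos [568.4  39.8  36.3] rot [-179.08   -5.09 -178.71] F [-2.3 -4.8 -2.9] w 27.9 t 12.45
[-0.90919745  0.44019442  0.15013127]
```

Call:
arm_command --pt "1 -0.008 0.001 -0.001 0" --pt "1 -0.016 0.001 -0.002 0" --pt "1 -0.024 0.001 -0.003 0" --pt "1 -0.032 0.001 -0.004 0" --pt "1 -0.04 0.001 -0.005 0"

```text
time_s: 12.87
ee_pos: [587.2, 40.2, 36.2]
ee_rot: [-179.0, -5.3, -178.7]
force: [-2.2, -4.8, -3.0]
gripper_width: 27.7
```

```bash
python3 -c "
from h import *
plan(593,40.9,35.3,1.05); print(env.state()['torque'])
b=env.grab_frame('side')
cv2.imwrite('pics/g10.png',cv2.resize(b[120:210,230:330],(660,594),interpolation=0)[:,:,::-1])"
```

```text
shift share [-0.0117  0.0012  0.0007] turn 0.0066 | pos [587.2  40.2  36.2] rot [-179.01   -5.32 -178.65] F [-2.2 -4.8 -3. ] w 27.7 t 12.87
[-0.95353029  0.38934287  0.24454887]
```

View pics/g10.png

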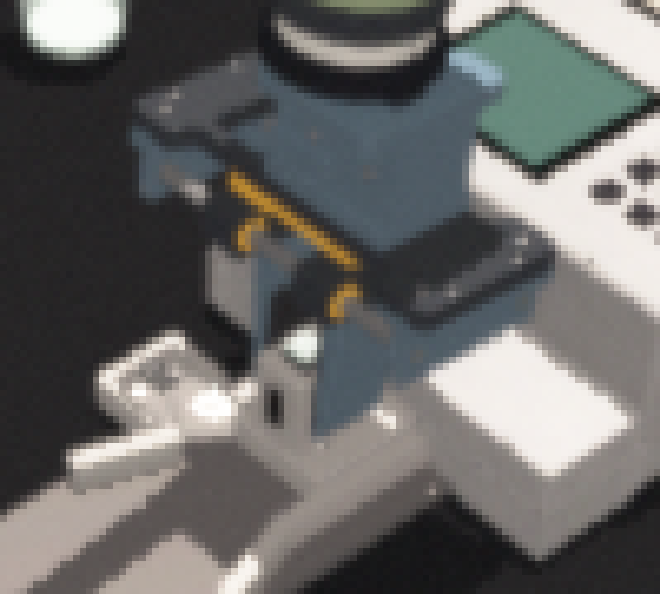

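Call:
arm_command --pt "1 -0.006 0.001 -0.001 0" --pt "1 -0.012 0.001 -0.001 0" --pt "1 -0.018 0.001 -0.002 0" --pt "1 -0.022 0.001 -0.002 0"

```text
time_s: 13.25
ee_pos: [598.7, 41.8, 36.1]
ee_rot: [-179.1, -5.3, -178.7]
force: [-5.5, -0.2, 0.4]
gripper_width: 27.4
```

```bash
python3 -c "
from h import *
plan(600,40.9,35.3,1.05); print(env.state()['torque'])
b=env.grab_frame('side')
cv2.imwrite('pics/g11.png',cv2.resize(b[120:210,230:330],(660,594),interpolation=0)[:,:,::-1])"
```

```text
shift share [-0.0028 -0.0019  0.0015] turn 0.0054 | pos [598.7  41.8  36.1] rot [-179.11   -5.34 -178.71] F [-5.5 -0.2  0.4] w 27.4 t 13.25
[-0.13276314  0.97789645 -0.1341074 ]
```

View pics/g11.png

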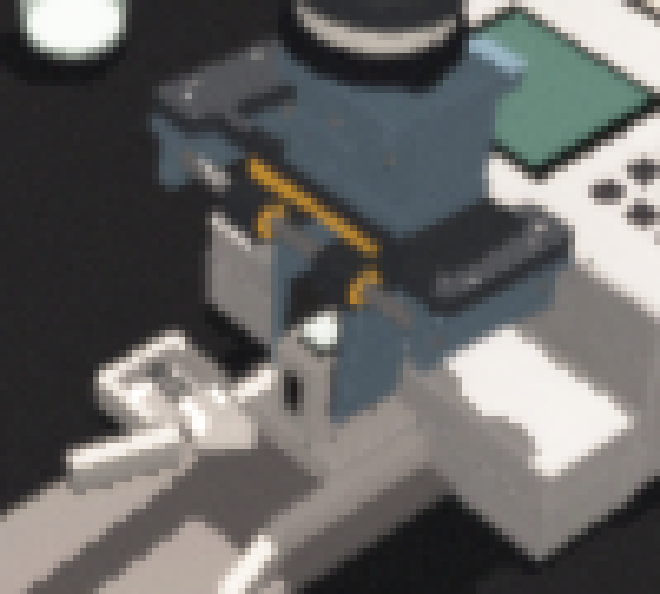

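The sideways force has gone, and the catch nose shows out in the lane at crop (240,440). I'll push gently on to the stop.

Call:
arm_command --pt "1 -0.006 0 -0.001 0" --pt "1 -0.012 0 -0.002 0" --pt "1 -0.018 0 -0.003 0" --pt "1 -0.018 0 -0.003 0"

```text
time_s: 13.63
ee_pos: [599.0, 41.9, 37.1]
ee_rot: [-179.1, -6.5, -178.8]
force: [-20.0, -2.0, 14.3]
gripper_width: 27.7
```

```bash
python3 -c "
from h import *
plan(600,40.9,35.3,1.05); print(env.state()['torque'])"
```

```text
shift share [-0.0023 -0.0021  0.0033] turn 0.0044 | pos [599.   41.9  37.1] rot [-179.09   -6.51 -178.75] F [-20.   -2.   14.3] w 27.7 t 13.63
[-0.38161376  3.42006163 -0.17061135]
```

Call:
arm_command --pt "0.4 0 0 0 0" --pt "0.4 0 0 0 0" --pt "0.4 0 0 0 0" --pt "0.4 0 0 0 0"

```text
time_s: 13.97
ee_pos: [599.9, 42.4, 37.2]
ee_rot: [-179.1, -6.4, -178.7]
force: [-0.7, -1.2, 0.3]
gripper_width: 51.6
```

```bash
python3 -c "
from h import *
plan(592,41.5,120,1.05);plan(420,-120,170,1.05)"
```

```text
shift share [ 0.0342 -0.0039 -0.1627] turn 0.0045 | pos [599.9  42.4  37.2] rot [-179.13   -6.42 -178.75] F [-0.7 -1.2  0.3] w 51.6 t 13.97
shift share [ 0.3941 -0.3202 -0.218 ] turn 0.0045 | pos [599.9  42.4  37.2] rot [-179.13   -6.42 -178.75] F [-0.7 -1.2  0.3] w 51.6 t 13.97
```

Call:
arm_command --pt "0.4 0.01 -0.001 -0.04 0" --pt "0.4 0.02 -0.002 -0.09 0" --pt "0.4 0.03 -0.004 -0.14 0" --pt "0.4 0.035 -0.004 -0.17 0" --pt "0.4 0.08 -0.05 -0.19 0" --pt "0.4 0.13 -0.1 -0.21 0" --pt "0.4 0.19 -0.15 -0.218 0" --pt "0.4 0.25 -0.2 -0.218 0"

```text
time_s: 14.63
ee_pos: [491.3, -59.2, 162.3]
ee_rot: [-179.1, -6.1, -178.7]
force: [1.0, -0.6, -0.1]
gripper_width: 54.7
```

Call:
arm_command --pt "0.4 0.08 -0.07 0 0" --pt "0.4 0.15 -0.14 0 0" --pt "0.4 0.2 -0.22 0 0" --pt "0.4 0.2 -0.3 0 0" --pt "0.4 0.2 -0.36 0 0" --pt "0.4 0.2 -0.36 0 0"

```text
time_s: 15.13
ee_pos: [397.1, -247.1, 176.9]
ee_rot: [-178.8, -5.9, -178.9]
force: [0.5, -0.4, -0.3]
gripper_width: 54.6
```

```bash
python3 -c "
from h import *
plan(592,41.5,120,1.05)
b=env.grab_frame('side');a=env.grab_frame('top')
cv2.imwrite('pics/s12.png',b[:,:,::-1]);cv2.imwrite('pics/t12.png',a[:,:,::-1])
cv2.imwrite('pics/g12.png',np.hstack([cv2.resize(b[120:210,230:320],(400,400),interpolation=0),cv2.resize(a[120:210,190:280],(400,400),interpolation=0)])[:,:,::-1])"
```

```text
shift share [-0.4099  0.5714  0.0603] turn 0.0 | pos [ 397.1 -247.1  176.9] rot [-178.79   -5.86 -178.95] F [ 0.5 -0.4 -0.3] w 54.6 t 15.13
```

View pics/g12.png

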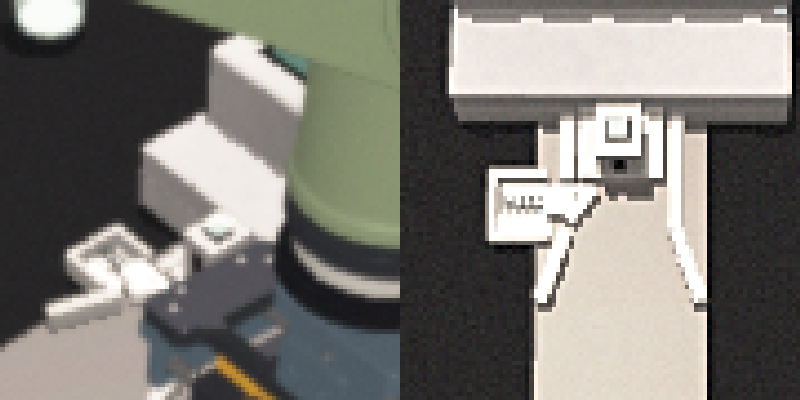

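View pics/t12.png

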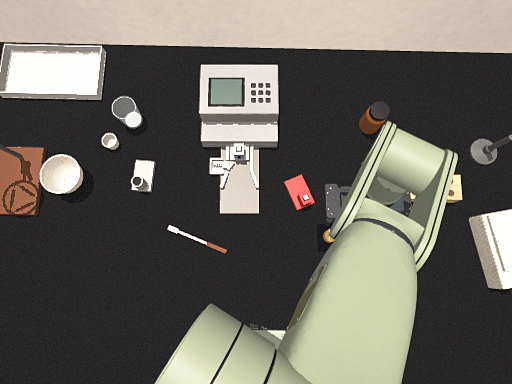

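```bash
python3 -c "
from h import *
f=lambda x,y:(190+(x-400)/4.444-.5,120+y/4.444-.5)
print('block top',ray('top',[f(597,105),f(641,105),f(641,157),f(597,157)],66), 'rear edge plate',ray('top',[f(590,180),f(655,182)],22))
print('nose',ray('top',[f(601,192)],20), 'expect block centre 592.5,41')
print('block top px if home',proj('top',[[619.5-10,41-14,66],[619.5-44,41+14,66]]), f(641,105),f(597,157))
t=cv2.imread('pics/t0.png' if 0 else 'pics/top0.png');u=cv2.imread('pics/t12.png')
w=np.hstack([cv2.resize(q[140:180,205:265],(399,266),interpolation=cv2.INTER_CUBIC) for q in(t,u)]);cv2.imwrite('pics/cmp.png',w)"
```

```text
block top [[607.47254012  55.09580161  66.        ]
 [608.11753888  27.34350233  66.        ]
 [573.96801449  26.40630178  66.        ]
 [573.3291736   53.98483533  66.        ]] rear edge plate [[571.22763642  60.64516017  22.        ]
 [570.85392889  18.19861184  22.        ]]
nose [[563.85101856  53.31981758  20.        ]] expect block centre 592.5,41
block top px if home [[243.86637801 142.65977109]
 [233.49070738 154.07265094]] (243.73042304230424, 143.12736273627362) (233.82943294329434, 154.82853285328534)
```

View pics/cmp.png

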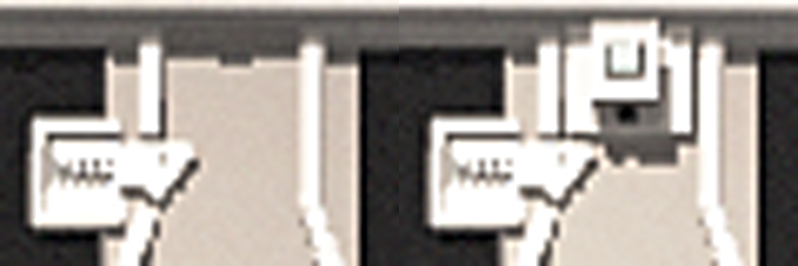

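```bash
python3 -c "
from h import *
u=cv2.imread('pics/t12.png',0)
f=lambda x,y:(205+(x-399)/6.65-.5,140+y/6.65-.5)
r=edge(u,f(598,100),f(655,100),1.3);fr=edge(u,f(598,22),f(655,22),1.3)
print('block rear',ray('top',[r[0]],66),r[2],'front',ray('top',[fr[0]],66),fr[2])
for a,b in((570,592),(680,692)):
  e=edge(u,f(a,136),f(b,138),1.2,9);print('plate rear',ray('top',[e[0]],22),e[2])
e=edge(u,f(410,48),f(470,48),1.3)
fe=edge(u,f(405,11),f(590,11),1.2);print('face top',ray('top',[fe[0]],52))
"
```

```text
block rear [[574.89635481  38.67045857  66.        ]] 0.050523352486998026 front [[608.67667942  42.87196624  66.        ]] 0.02268598633250928
plate rear [[572.76635793  61.65388689  22.        ]] 0.2652423131346699
plate rear [[573.0600031   15.82538398  22.        ]] 0.22880651278807893
face top [[618.48458753  91.6564538   52.        ]]
```

```bash
python3 -c "
from workcell import env
print(env.job_done(), env.state()['time_s'])"
```

```text
the job is handed in; nothing more can be done
the job is handed in; nothing more can be done
```

The square-holder carriage is home in the photometer, and I handed the job in at about 15 s of the 42 s allowed. I gripped its block across the 28 mm, slid it along the loading plate past the catch to the stop, let go and moved the arm clear.

**What went wrong on the way:** the carriage jammed twice at the catch, with up to 30 N sideways and 30 N downward at the wrist. Pushing forward was also pressing its nose down. I regripped it flat and pushed with a slight upward bias, and after that it slid with about 2 to 10 N. The tool finished tilted about 6°, with no effect seen on the result.

**Last checks:**
- **Stop:** a 20 N push moved the carriage no further.
- **Catch:** its side force dropped from about 5 N to 0, and its nose looks fully out behind the carriage, the same as in the first picture.
- **Position:** the block front sits 10–11 mm from the photometer face, where 10 mm is expected. The plate's rear end reads about 1.5 mm short of nominal, which is within the 2 mm calibration error.
- **Other carriage:** the round-holder carriage is at the same pixels as at the start, and the robot touches nothing.

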